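Lock the sliding stop of a stop rail against a wooden nest

TASK

The wooden nest lies loose in the channel of the stop rail. Turn the black wing knob to free the sliding stop, slide the stop up until it holds the nest without play square against the fixed end stop, then turn the knob back fully tight so that the stop is locked there. Leave the chuck key and the spanner beside the rail where they are, and let go.

Things in the scene. Friction and masses are not known exactly. Their poses are not given: they have to be found in the camera images.
- stop_rail: Fixture fixed to the bench: dark steel bed 100 (x) x 240 (y) x 10 mm high with a channel along its own y between two low steel lips (6 mm high, 64 mm apart). Origin: centre of its underside, on the bench top; z up. At its -y end stands the fixed end stop, a steel block 80 x 20 mm reaching 46 mm above the bench (with screw heads). Position and turn differ from start to start.
- end_stop_face (a point): Middle of the end stop's working face, at y = -96 mm of the stop rail, 29 mm above the bench; the face looks along the rail's +y.
- sliding_stop_face (a point): Middle of the working face of the sliding stop, 29 mm above the bench; the face looks along the rail's -y, to the end stop. The sliding stop is an aluminium block 80 (x) x 50 (y) mm, its top 42 mm above the bench, behind this face on the rail's +y side; it carries the wing knob on its top, 25 mm behind the face.
- sliding_stop (a joint): Travel of the sliding stop along the rail's -y, in m: 0 fully back, where the two faces are 150 mm apart, grows towards the end stop, at most 0.11. Distance between faces = 0.150 - value; the 70 mm long nest is held without play at about 0.080. Runs with 1 to 2 N when the knob is loose, is locked (holds over 40 N) when it is tight.
- wing_knob (a joint): Turn of the wing knob about its upright axis, in rad: 0 fully tight, its bar then lies along the rail; grows as the knob is loosened counter-clockwise seen from above, up to 1.45, where the bar lies across the rail. Clamps below 0.35, is free above. Needs about 0.15 N m when loose, up to about 0.3 N m when tight, and stays where it is left.
- wing_knob_grip (a point): Centre of the bar of the black wing knob, on its axis, 71 mm above the bench. The bar is 58 mm long, 13 mm thick and 22 mm high (60 to 82 mm above the bench); the y axis of this point runs along the bar. Below the bar a round hub of 26 mm diameter reaches down to the block's top at 42 mm. It travels with the sliding stop.
- bench_drill: Bench drill, fixed, right of the stop rail as the robot sees it. Origin: on the bench top under its column. Keep the arm clear of it: its head and chuck overhang the bench towards the robot at y = -0.25 to -0.50, x above 0.48, from 0.11 m up (a vice stands below), and its belt housing above z = 0.58 covers y = -0.19 to -0.50, x above 0.46. An arm that starts on the right should draw back to within 0.4 m of its base before it swings round in front of the drill.
- nest: Loose wooden nest block 60 (x) x 70 (y) x 38 mm high, with a 34 mm wide open groove along its x between two raised cheeks; 0.1 kg. Origin: centre of its underside, which rests on the bed 10 mm above the bench. It lies in the channel between the two stops, its y axis along the rail, some way off both of them.
- chuck_key_b: Bystander: dark T-shaped chuck key, 55 x 48 x 15 mm, lying on the bench on the rail's -x side. Origin: centre of its underside.
- spanner_b: Bystander: steel spanner, 30 x 150 x 6 mm, lying on the bench on the rail's +x side. Origin: centre of its underside.
Not all that is in view belongs to the job. Of the things that look like the nest, the larger one is meant.

How it is judged:
By the outcome, as a careful person would: the job done as asked, in the order asked, and still so for the second after the job is handed in, with the robot touching nothing.
It also fails if it takes over 42 s, if anything falls off the work surface, if the arm or the gripper's body presses on something with over 40 N, if the wrist force passes 120 N, or if a joint passes its speed limit or range.

ROBOT

A 6-joint arm with a two-finger parallel gripper is mounted at the origin on a cart in front of the work surface, level with it; the furniture and walls round the work are solid. World frame = base frame: x ahead of the robot, y to its left, z up, the work surface at z = 0. Lengths are in mm, angles in rad, forces in N, time in s.
With the tool pointing down it reaches from about 275 to 850 mm from the base axis. Payload 19 kg.
Tool frame: the origin (TCP) lies on the front face of the gripper's body, between the roots of the fingers; the fingertips stand 73 mm ahead of it and the grasp point (between the pads) lies 54 mm ahead of it; z points along the fingers, y is the direction in which the jaws open and shut (so a half turn about z gives the same grasp; the last joint's range is limited). The gripper opens to 85 mm and grips with 20 to 120 N. Pads are 22 mm wide; open, the fingers measure 114 mm over their backs; the gripper's body (76 mm by 85 mm) begins 54 mm behind the grasp point. The pads swing forward as they close: fully open they stand 13 mm farther back than shut.
Start: joints at [-1.299, 0.15, 1.437, -0, 1.554, -0.134], TCP at [226.957, -528.289, 303.867] pointing down, gripper open.
Joint ranges: [-2.8, 2.8], [-0.68, 2.1], [0.12, 2.68], [-1.39, 4.53], [0.16, 2.79], [-2.81, 2.81]. Speed limits (rad/s): [1.89, 1.89, 2.22, 3.01, 3.01, 3.01].

INTERFACE

Orientations are given as a unit quaternion [x, y, z, w].
In Python, from workcell import ctrl, command_gripper, sense, imaging gives the robot as it stands. The module is installed in compiled form; this text tells all that it offers. Calls block until the motion is done:
- ctrl.goto(position, orientation): joint-space move of the TCP to a pose.
- ctrl.servo_line(position, max_speed=150, ori=None): straight line of the TCP; ori=None keeps the orientation; max_speed is the mean speed in mm/s.
- ctrl.set_joints(angles): joint-space move.
- command_gripper(opening, force=None): finger opening in mm; force is the grip in N (None keeps the last); returns when the fingers have stopped.
- ctrl.wait(seconds).
- ctrl.solve_ik(position, orientation): joint angles nearest the present ones, or None.
- sense(): the state.
- imaging.camera(name): name is "scene" or "top" or "wrist"; returns the picture (384x512x3 uint8, blue, green, red); there is no depth.
- imaging.camera_params(name): a dict with "fx", "fy", "cx", "cy" (pixels), "pose" (4x4, takes a point from camera to world coordinates). Camera axes: x right, y down, z forward; pixel columns grow to the right and rows downward; lengths in mm; the calibration is good to about 2 mm. A picture is of the moment at which its call begins: read the wrist's pose just before it. camera_params takes no time and is no camera call; for the wrist camera it gives the pose at the moment of the call.
A pose or a line that the arm cannot do raises ctrl.IKError and nothing moves.
- ctrl.job_done(): hands the job in, once; it reports no verdict.
The state is a dict: "clock": time; "joints": joint angles; "dq": joint speeds; "effort": joint torques, N m; "tool_pos": TCP position; "eef_rot": TCP orientation; "contact_force": force on the tool from outside, world axes, zero at the start; "wrist_torque": the same for the moment, N m; "width": finger opening in mm.
Only numpy, scipy, OpenCV 4.12 (cv2) and the standard library are available. Lean on these libraries where they do the work, as an engineer would, in place of code of your own. Each camera call takes 0.05 s, during which the arm holds its last target.

## Working session

There is one attempt and no reset: what is moved stays moved. The work goes in short steps, each a Python script; the robot and the scene stay as the last script left them, time stands still between calls to the robot, and variables do not carry over. Pictures are saved under pics/ and viewed, and the job is handed in when it is done.

```bash
mkdir -p pics; ls; python3 - <<'E'
from workcell import ctrl, command_gripper, sense, imaging
import cv2
for n in("scene","top"):
    cv2.imwrite(f"pics/{n}0.png",imaging.camera(n)); print(n,imaging.camera_params(n))
s=sense();print(s)
E
```

```text
pics
scene {'fx': 468.32124049103663, 'fy': 468.32124049103663, 'cx': 256.24802883487064, 'cy': 195.94296151785255, 'pose': array([[-5.70321945e-01, -5.86228842e-01,  5.75385631e-01,
        -1.27896623e+02],
       [-8.21407126e-01,  4.02909718e-01, -4.03675726e-01,
         4.15436708e+02],
       [ 4.81789100e-03, -7.02850983e-01, -7.11320803e-01,
         9.34176170e+02],
       [ 0.00000000e+00,  0.00000000e+00,  0.00000000e+00,
         1.00000000e+00]])}
top {'fx': 468.17392169625197, 'fy': 468.17392169625197, 'cx': 249.82778412128366, 'cy': 184.57312404558607, 'pose': array([[ 3.41903391e-04, -9.98335610e-01,  5.76705549e-02,
         5.02948521e+02],
       [-9.99811259e-01,  7.78977785e-04,  1.94123348e-02,
        -9.75699685e+01],
       [-1.94249492e-02, -5.76663073e-02, -9.98146917e-01,
         1.09817752e+03],
       [ 0.00000000e+00,  0.00000000e+00,  0.00000000e+00,
         1.00000000e+00]])}
{'clock': 0.1, 'joints': array([-1.29902520e+00,  1.50917730e-01,  1.43792141e+00,  4.66025069e-05,
        1.55378422e+00, -1.34013854e-01]), 'dq': array([-0.00238992, -0.00201974, -0.00175269, -0.0013912 ,  0.00071014,
       -0.00152671]), 'effort': array([ 5.07932418e-03, -7.14386988e+01, -5.71795356e+01, -1.02924730e-04,
        7.12041627e-03,  1.10052332e-05]), 'tool_pos': array([ 226.92611104, -528.18753234,  303.36887043]), 'eef_rot': array([ 9.79487782e-01,  2.01502900e-01, -1.22263295e-05, -5.15734595e-04]), 'contact_force': array([0.57959078, 0.140517  , 0.12469367]), 'wrist_torque': array([ 0.05820048,  0.01192274, -0.03806983]), 'width': 85.15818375363472}
```

View pics/scene0.png

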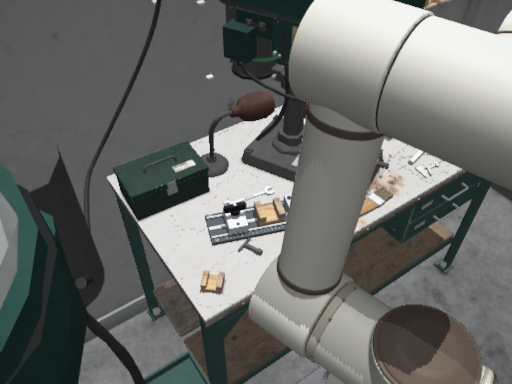

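View pics/top0.png

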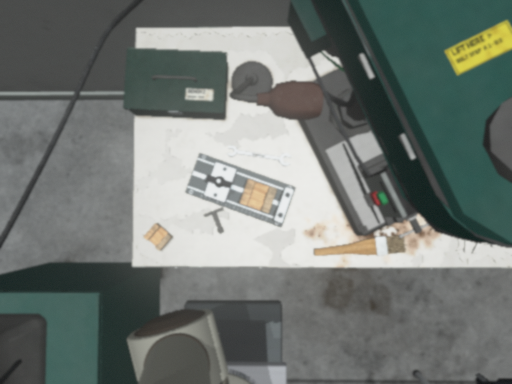

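The top view shows the rail at about (240,188): end stop at the right (285,205), nest at (260,194), sliding stop at (218,181). A second wooden block lies loose at (158,236). I'll enlarge the rail to confirm which one is the nest.

```bash
python3 - <<'E'
import cv2
a=cv2.imread("pics/top0.png")[140:255,135:305]
cv2.imwrite("pics/topcrop.png",cv2.resize(a,None,fx=4.6,fy=4.6,interpolation=cv2.INTER_CUBIC))
a=cv2.imread("pics/scene0.png")[170:300,190:300]
cv2.imwrite("pics/scenecrop.png",cv2.resize(a,None,fx=4.5,fy=4.5,interpolation=cv2.INTER_CUBIC))
E
```

```text
(no output)
```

View pics/topcrop.png

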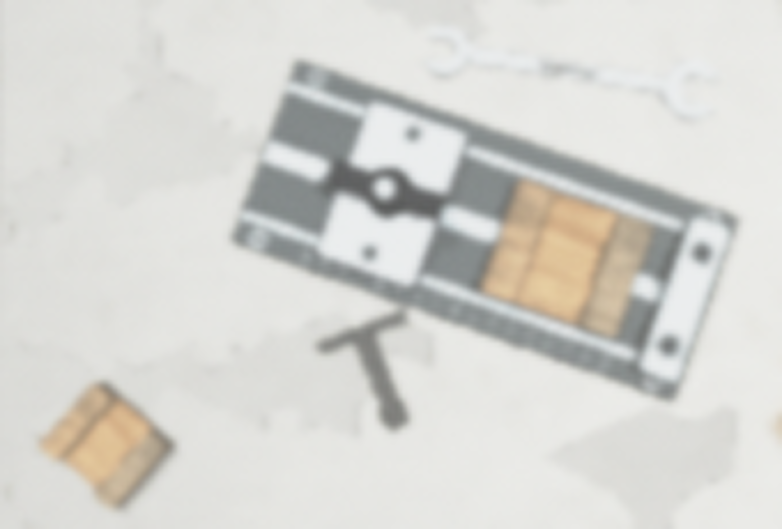

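View pics/scenecrop.png

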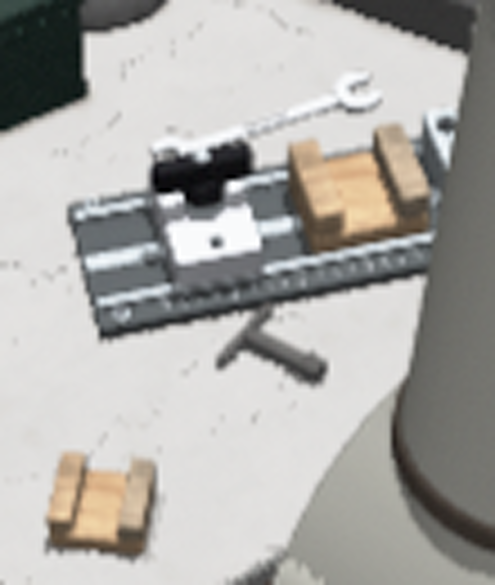

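The candidates are the block in the channel (top px 260,194; about 28 px across) and the loose block (158,236; about 20 px). The one in the channel is larger and lies between the stops, so it is the nest. Next I'll get the rail pose from the top picture.

```bash
cat > h.py <<'E'
import numpy as np, cv2
from workcell import ctrl, command_gripper, sense, imaging
from scipy.spatial.transform import Rotation as R
def ray(P,uv,z):
    T=P["pose"];d=T[:3,:3]@np.array([(uv[0]-P["cx"])/P["fx"],(uv[1]-P["cy"])/P["fy"],1.]);o=T[:3,3]
    return o+d*(z-o[2])/d[2]
def proj(P,p):
    T=P["pose"];c=T[:3,:3].T@(np.asarray(p,float)-T[:3,3]);return np.array([P["fx"]*c[0]/c[2]+P["cx"],P["fy"]*c[1]/c[2]+P["cy"]])
def down(yaw): # tool pointing down, jaw(y) axis at world angle yaw
    y=np.array([np.cos(yaw),np.sin(yaw),0]);z=np.array([0,0,-1.]);x=np.cross(y,z)
    return R.from_matrix(np.c_[x,y,z]).as_quat()
E
python3 - <<'E'
from h import *
P=imaging.camera_params("top")
f=lambda x,y:(135+(x+.5)/4.6-.5,140+(y+.5)/4.6-.5)
c=[ray(P,f(*q),10)[:2] for q in((297,60),(738,215),(672,398),(234,240))]
for q in c: print(q.round(1))
o=np.mean(c,0); v=(c[0]-c[1])+(c[3]-c[2]); yaw=np.arctan2(v[1],v[0]);print("origin",o,"rail +y angle",yaw,np.linalg.norm(v)/2)
k=ray(P,f(387,190),78);print("knob hub top",k)
u=v/np.linalg.norm(v); print("knob rel y",(k[:2]-o)@u, "x",(k[:2]-o)@np.array([u[1],-u[0]]))
# knob bar by mask
im=cv2.imread("pics/top0.png");m=(im.max(2)<75).astype(np.uint8);m[:160]=0;m[205:]=0;m[:,:195]=0;m[:,240:]=0
n,l,s,cc=cv2.connectedComponentsWithStats(m)
for i in range(1,n):
  if s[i,4]>5:print(s[i],cc[i],ray(P,cc[i],80))
S=imaging.camera_params("scene")
im=cv2.imread("pics/scene0.png");m=(im.max(2)<45).astype(np.uint8);m[:190]=0;m[225:]=0;m[:,:215]=0;m[:,255:]=0
n,l,s,cc=cv2.connectedComponentsWithStats(m)
for i in range(1,n):
  if s[i,4]>5:print(s[i],cc[i],ray(S,cc[i],71), proj(S,[*k[:2],71]))
print("lamp",ray(P,(290,100),200),"scenelamp",ray(S,(255,105),200),ray(S,(255,105),300),ray(P,(290,100),300))
E
```

```text
[640.8  42.3]
[ 561.6 -181.5]
[ 469.5 -147.9]
[549.1  73.7]
origin [555.24295605 -53.33267359] rail +y angle 1.228212189934336 236.44679620352977
knob hub top [569.96264683  -9.72530451  78.        ]
knob rel y 46.01800429047797 x -0.7843568525913415
[224 203  22  13 144] [234.41666667 209.06944444] [563.286715    -2.53999757  71.        ] [235.36695283 206.30896541]
lamp [ 719.04556672 -157.95556495  200.        ] scenelamp [ 754.2997484  -197.25533602  200.        ] [ 634.13834733 -113.8023354   300.        ] [ 694.98606386 -151.23244004  300.        ]
```

```bash
python3 - <<'E'
from h import *
s=sense();print(np.degrees(R.from_quat(s["eef_rot"]).as_euler('xyz')))
for yaw in(-0.343,-0.343+np.pi):
  for p,dy in(([568,-8,300],0),([568,-8,127],0),([568,-8,127],1.45),([555,-54,127],1.45),([555,-54,127],-.05)):
    q=ctrl.solve_ik(p,down(yaw+dy));print(yaw,dy,None if q is None else q.round(3))
az=-1.165
p=[360*np.cos(az),360*np.sin(az),300]
print(ctrl.solve_ik(p,s["eef_rot"]))
E
```

```text
[-1.79941831e+02 -1.05362901e-02  2.32497144e+01]
-0.343 0 [-0.15   0.137  1.46  -0.     1.544  0.193]
-0.343 0 [-0.15   0.259  1.68  -0.     1.203  0.193]
-0.343 1.45 [-0.15   0.259  1.68  -0.     1.203 -1.257]
-0.343 1.45 [-0.235  0.239  1.705 -0.     1.198 -1.342]
-0.343 -0.05 [-0.235  0.239  1.705 -0.     1.198  0.158]
2.798592653589793 0 None
2.798592653589793 0 None
2.798592653589793 1.45 [-0.15   0.259  1.68  -0.     1.203  1.885]
2.798592653589793 1.45 [-0.235  0.239  1.705 -0.     1.198  1.799]
2.798592653589793 -0.05 None
[-1.37995937e+00 -3.15631243e-01  1.87481947e+00 -3.68880058e-05
  1.58343552e+00 -2.14947645e-01]
```

```bash
python3 - <<'E'
from h import *
s=sense()
az=-1.165
ctrl.goto([360*np.cos(az),360*np.sin(az),300],s["eef_rot"]);print(sense()["clock"])
az=-0.02
ctrl.goto([360*np.cos(az),360*np.sin(az),300],down(-.343));print(sense()["clock"])
ctrl.goto([540,-10,280],down(-.343));print(sense()["clock"],sense()["tool_pos"])
P=imaging.camera_params("wrist");im=imaging.camera("wrist")
import pickle;pickle.dump(P,open("w1.pkl","wb"));cv2.imwrite("pics/w1.png",im);print(P)
E
```

```text
0.9667
2.6333
3.3833 [539.7614373  -10.54908475 279.69100552]
{'fx': 282.3479013616832, 'fy': 282.3479013616832, 'cx': 256.13351307829726, 'cy': 194.15261184478967, 'pose': array([[ 9.41326787e-01, -3.22402783e-01, -9.98014309e-02,
         5.64714390e+02],
       [-3.37493089e-01, -9.00546644e-01, -2.74069621e-01,
         5.89178245e+01],
       [-1.51503495e-03,  2.91671369e-01, -9.56517390e-01,
         3.50211139e+02],
       [ 0.00000000e+00,  0.00000000e+00,  0.00000000e+00,
         1.00000000e+00]])}
```

View pics/w1.png

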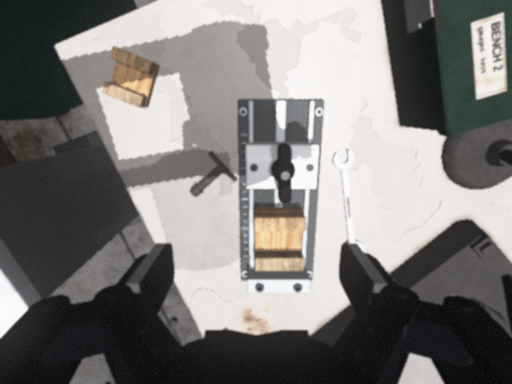

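The wrist view shows the rail upright in the picture, with the knob hub at (285,174), nest at (279,237), end stop at (278,286) and spanner at (347,195). I'll refine the knob and the rail direction in an enlarged crop.

```bash
python3 - <<'E'
import cv2
a=cv2.imread("pics/w1.png")[90:300,225:345]
cv2.imwrite("pics/w1c.png",cv2.resize(a,None,fx=2.8*1,fy=2.8,interpolation=cv2.INTER_CUBIC))
a=a[40:120]
cv2.imwrite("pics/w1k.png",cv2.resize(a,None,fx=6,fy=6,interpolation=cv2.INTER_CUBIC))
E
python3 - <<'E'
from h import *
import pickle
P=pickle.load(open("w1.pkl","rb"));im=cv2.imread("pics/w1.png")
m=(im.max(2)<50).astype(np.uint8);m[:135]=0;m[210:]=0;m[:,:265]=0;m[:,300:]=0
n,l,s,cc=cv2.connectedComponentsWithStats(m)
for i in range(1,n):
  if s[i,4]>30:
    ys,xs=np.where(l==i);print(s[i],cc[i],cv2.minAreaRect(np.c_[xs,ys].astype(np.float32)),cv2.fitLine(np.c_[xs,ys].astype(np.float32),2,0,.01,.01).ravel())
    # top face
print(ray(P,(285.5,174.5),82),ray(P,(285.5,174.5),71))
yaw=1.228
for ph in (1.2,1.228,1.25):
  u=np.array([np.cos(ph),np.sin(ph),0]);k=np.array([569,-9,82]);print(ph,proj(P,k-29*u),proj(P,k),proj(P,k+29*u))
for y0,x in((101,239),(101,324),(278,241),(278,312)): print((x,y0),ray(P,(x,y0),10))
E
```

```text
[272 145  18  46 289] [280.05536332 164.79930796] ((280.0810546875, 167.0135040283203), (15.617903709411621, 45.37411880493164), 9.462322235107422) [ 1.2548296e-01 -9.9209577e-01  2.8005536e+02  1.6479930e+02]
[570.35460247  -8.75146497  82.        ] [570.5859215  -11.52674934  71.        ]
1.2 [282.64691046 203.40584803] [284.2540149  175.19339154] [285.9631979  145.18896248]
1.228 [283.45622677 203.41585987] [284.2540149  175.19339154] [285.10248728 145.17792235]
1.25 [284.09257888 203.40866824] [284.2540149  175.19339154] [284.42570305 145.18627983]
(239, 101) [548.37510472  72.98315724  10.        ]
(324, 101) [639.93031586  40.15439112  10.        ]
(241, 278) [ 468.49775216 -145.80298766   10.        ]
(312, 278) [ 561.08278298 -178.89269005   10.        ]
```

View pics/w1c.png

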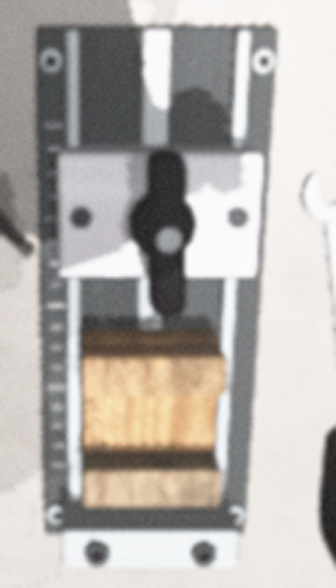

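View pics/w1k.png

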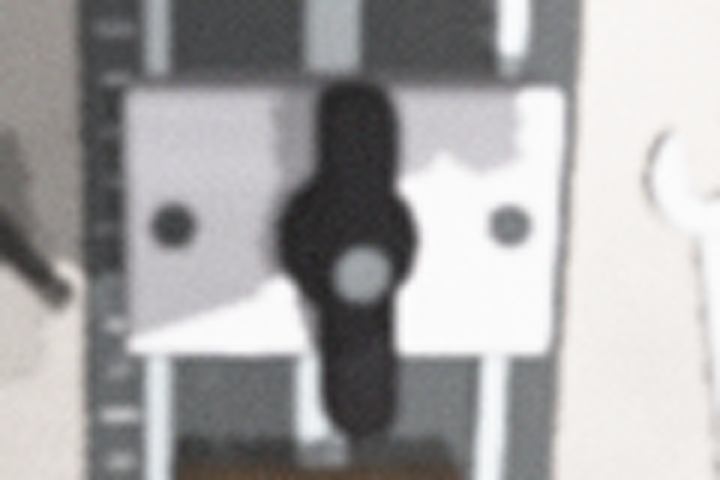

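```bash
python3 - <<'E'
from h import *
yaw=1.23-np.pi/2
k=np.array([570,-9.4])
ctrl.goto([*k,200],down(yaw))
ctrl.servo_line([*k,134.5],max_speed=80)
s=sense();print(s["clock"],s["tool_pos"],s["contact_force"],s["wrist_torque"])
command_gripper(30,40)
im=imaging.camera("wrist");cv2.imwrite("pics/w2.png",im)
s=sense();print(s["clock"],s["width"],s["contact_force"])
E
```

```text
4.8333 [570.24909592  -9.4284718  134.94678901] [ 0.37353151  0.30845137 -0.16945486] [ 0.02578796 -0.07241488  0.006357  ]
5.4583 30.22988552917596 [ 0.08556617 -0.49472446  0.73766467]
```

View pics/w2.png

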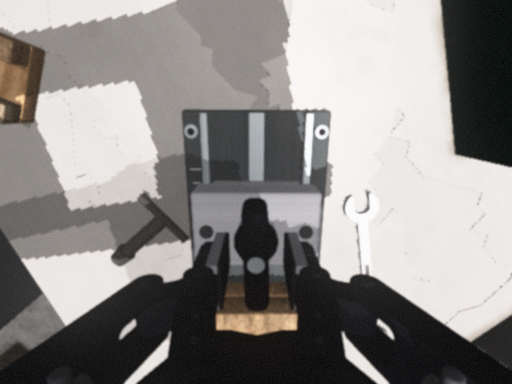

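The bar (256,255) is centred between the fingers at (215,265) and (298,265). I'll close on it and check the forces.

```bash
python3 - <<'E'
from h import *
command_gripper(0,60); ctrl.wait(0.2)
s=sense();print(s["clock"],s["width"],s["contact_force"],s["wrist_torque"],s["tool_pos"],s["joints"])
E
```

```text
5.9417 17.66575334207516 [-4.469249    1.07881953  5.5248166 ] [ 0.22402667  0.83235819 -0.04981551] [569.83796914  -9.32478409 134.59690627] [-1.51549547e-01  2.54611898e-01  1.66802932e+00  4.51288918e-05
  1.21932987e+00  1.89172248e-01]
```

```bash
python3 - <<'E'
from h import *
im=imaging.camera("wrist");cv2.imwrite("pics/w3.png",cv2.resize(im[180:330,170:350],None,fx=4,fy=4,interpolation=cv2.INTER_CUBIC))
im=imaging.camera("scene");cv2.imwrite("pics/s3.png",cv2.resize(im[150:290,180:300],None,fx=4,fy=4,interpolation=cv2.INTER_CUBIC))
E
```

```text
(no output)
```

View pics/w3.png

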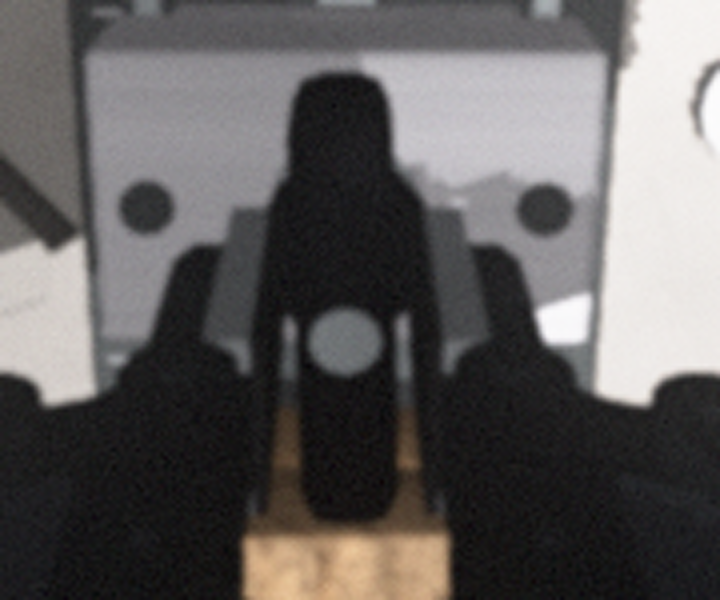

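View pics/s3.png

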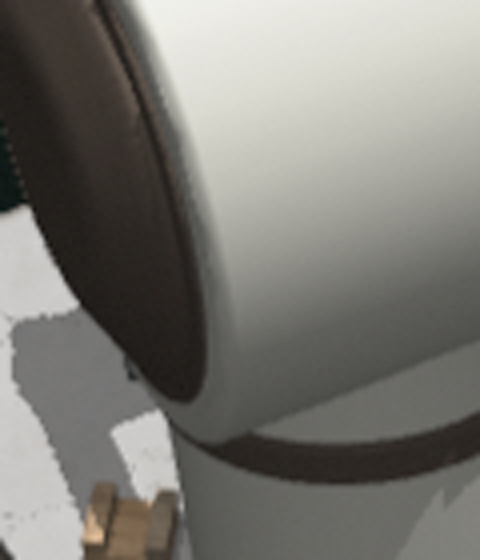

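Width reads 17.7 and the upward force is about 5 N, so the pad tips sit on the hub and a gap is visible beside the bar at crop (290,350) and (403,350). I'll open a little, raise 5 mm and close again.

```bash
python3 - <<'E'
from h import *
command_gripper(30,40)
ctrl.servo_line([570.2,-9.4,139.5],max_speed=60)
command_gripper(0,60); ctrl.wait(0.2)
s=sense();print(s["clock"],s["width"],s["contact_force"],s["wrist_torque"],s["tool_pos"],s["joints"][5])
im=imaging.camera("wrist");cv2.imwrite("pics/w4.png",cv2.resize(im[180:330,170:350],None,fx=4,fy=4,interpolation=cv2.INTER_CUBIC))
E
```

```text
7.0667 11.2920923790406 [-5.43093427  1.01288847  7.42429154] [0.17815551 0.81943804 0.11709748] [569.95679341  -9.27886487 139.76435956] 0.18916278952882207
```

View pics/w4.png

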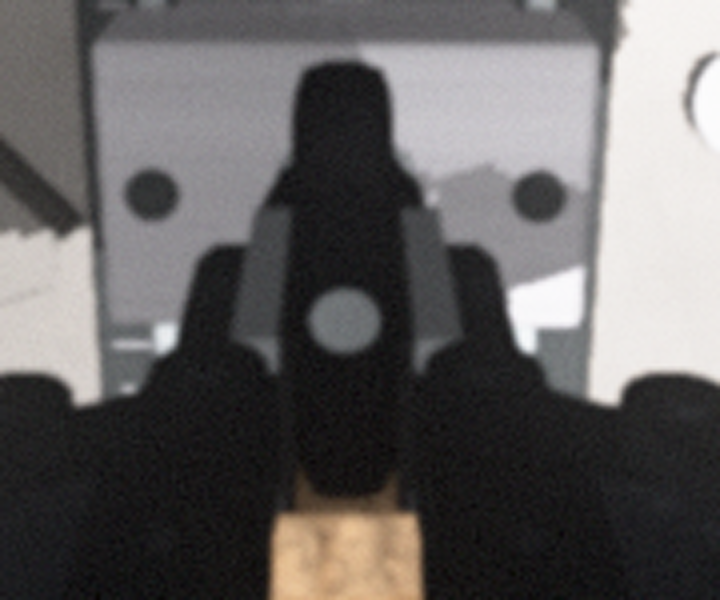

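Now the pads are flat on the bar, width 11.3. I'll turn it counter-clockwise in steps.

```bash
python3 - <<'E'
from h import *
q=np.array(sense()["joints"])
for a in (.15,.4,.8,1.2):
    t=q.copy();t[5]-=a;ctrl.set_joints(t);ctrl.wait(.1)
    s=sense();print(a,s["clock"],s["width"],s["contact_force"].round(1),s["wrist_torque"].round(2),s["joints"][5])
im=imaging.camera("wrist");cv2.imwrite("pics/w5.png",im)
im=imaging.camera("top");cv2.imwrite("pics/t5.png",cv2.resize(im[140:255,135:305],None,fx=4,fy=4))
E
```

```text
0.15 7.4917 11.277905759032286 [-2.  -0.2  2.5] [0.03 0.17 0.16] 0.04297239218186483
0.4 7.95 11.390671049869477 [0.  0.5 0.6] [ 0.1  -0.15  0.04] -0.20589336534188998
0.8 8.5333 11.378033461936253 [ 3.1  0.5 -0.4] [ 0.02 -0.6   0.07] -0.6066581065263532
1.2 9.1167 11.202188860815099 [ 5.8 -1.4 -2.5] [-0.13 -0.99  0.08] -1.0064107169319705
```

View pics/w5.png

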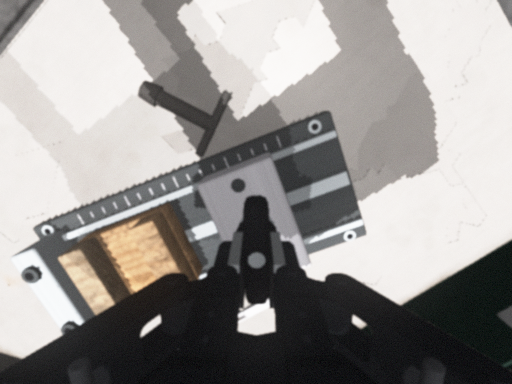

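View pics/t5.png

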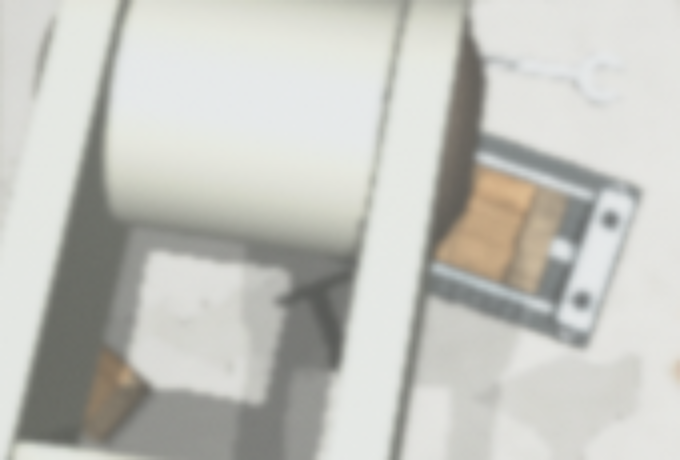

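The knob has turned with the gripper: the bar is now oblique to the rail. Next I'll slide while watching the force.

```bash
python3 - <<'E'
from h import *
u=np.array([-np.cos(1.224),-np.sin(1.224),0]);n=np.array([-u[1],u[0],0])
p0=np.array(sense()["tool_pos"]);
def rep(d):
    s=sense();f=s["contact_force"];r=s["tool_pos"]-p0
    print(d,round(s["clock"],2),"al",round(f@u,1),"lat",round(f@n,1),"z",round(f[2],1),"pos",round(r@u,2),round(r@n,2),round(s["width"],2));return f@u
b=rep(0)
for d in (5,20,34,40): ctrl.servo_line(p0+d*u,max_speed=40);ctrl.wait(.1);f=rep(d)
while d<53:
    d+=1.0;ctrl.servo_line(p0+d*u,max_speed=20);ctrl.wait(.1);f=rep(d)
    if f<-9:break
im=imaging.camera("wrist");cv2.imwrite("pics/w6.png",im)
E
```

```text
0 9.22 al -0.9 lat 5.6 z -2.2 pos 0.0 0.0 11.76
5 9.59 al 1.7 lat 4.3 z -1.9 pos 5.05 0.02 11.84
20 10.22 al 1.6 lat 5.5 z -2.4 pos 19.95 0.03 11.52
34 10.82 al 1.3 lat 6.1 z -3.7 pos 33.91 0.06 11.5
40 11.22 al 1.9 lat 4.8 z -3.2 pos 39.91 0.07 11.5
41.0 11.57 al 0.1 lat 4.9 z -3.9 pos 40.75 0.08 11.49
42.0 11.92 al -0.4 lat 6.6 z -2.8 pos 41.7 0.07 11.12
43.0 12.27 al -0.4 lat 6.0 z -3.4 pos 42.69 0.07 11.55
44.0 12.62 al -1.1 lat 5.4 z -2.4 pos 43.7 0.05 11.24
45.0 12.97 al 0.5 lat 5.8 z -3.0 pos 44.7 0.08 11.52
46.0 13.32 al -0.4 lat 4.6 z -3.7 pos 45.69 0.05 11.19
47.0 13.67 al -1.2 lat 5.4 z -3.0 pos 46.72 0.08 11.47
48.0 14.02 al -1.1 lat 6.2 z -4.3 pos 47.69 0.09 11.43
49.0 14.37 al -7.2 lat 5.6 z -4.0 pos 48.05 0.06 11.54
50.0 14.72 al -15.8 lat 6.9 z -4.4 pos 48.32 0.04 11.61
```

View pics/w6.png

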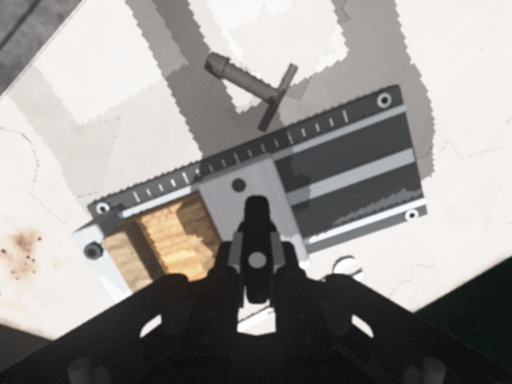

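Contact at about 48 mm (47.4 expected), with 16 N of push. The nest is flush with both faces in the picture, at (105,245) and (215,215). I'll keep pressing and turn the knob back to tight.

```bash
python3 - <<'E'
from h import *
u=np.array([-np.cos(1.224),-np.sin(1.224),0]);n=np.array([-u[1],u[0],0])
s=sense();p=np.array(s["tool_pos"]);j6=s["joints"][5]
q=np.array(ctrl.solve_ik(p+1.5*u,s["eef_rot"]));print(q-s["joints"])
base=j6
for a in (.4,.8,1.0,1.1,1.15,1.2,1.23,1.26,1.29,1.32,1.35):
    t=q.copy();t[5]=base+a;ctrl.set_joints(t);ctrl.wait(.1)
    s=sense();f=s["contact_force"];print(a,round(s["clock"],2),"al",round(f@u,1),"lat",round(f@n,1),"z",round(f[2],1),s["wrist_torque"].round(2),"j6",round(s["joints"][5]-base,3),round((s["tool_pos"]-p)@u,2),round(s["effort"][5],2),round(s["width"],2))
    if a>1.1 and abs(s["wrist_torque"][2])>.9:break
im=imaging.camera("wrist");cv2.imwrite("pics/w7.png",im)
E
```

```text
[-2.70799159e-03 -7.05096423e-04  8.72037288e-04  9.15824368e-07
 -1.59188523e-04 -2.70877100e-03]
0.4 15.35 al -11.4 lat 5.5 z -4.2 [ 1.45 -1.47 -0.15] j6 0.401 0.2 -0.13 11.65
0.8 15.93 al -10.6 lat 4.1 z -2.6 [ 1.37 -1.16 -0.12] j6 0.801 0.28 -0.12 11.77
1.0 16.35 al -9.9 lat 2.6 z -1.3 [ 1.35 -1.05 -0.16] j6 1.001 0.33 -0.08 11.59
1.1 16.7 al -10.2 lat 1.4 z -2.2 [ 1.36 -0.95 -0.09] j6 1.101 0.32 -0.06 11.28
1.15 17.05 al -9.6 lat 1.8 z -1.5 [ 1.37 -0.92 -0.1 ] j6 1.151 0.34 -0.09 11.41
1.2 17.4 al -9.4 lat 1.5 z -1.0 [ 1.38 -0.86 -0.08] j6 1.201 0.34 -0.08 11.62
1.23 17.75 al -9.3 lat 1.1 z -0.1 [ 1.28 -0.88  0.48] j6 1.23 0.33 0.48 11.65
1.26 18.1 al -10.0 lat 1.3 z -0.2 [ 1.35 -0.87  0.97] j6 1.26 0.33 1.0 11.37
```

View pics/w7.png

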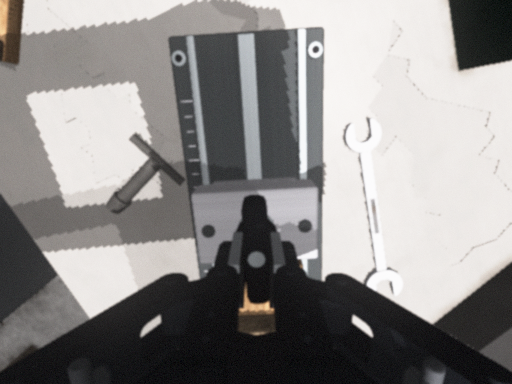

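A hard stop shows at about 1.21 rad back: torque rises 0.5, then 1.0 N m. I'll unload the push gently, which also tests the lock, then release and look.

```bash
python3 - <<'E'
from h import *
u=np.array([-np.cos(1.224),-np.sin(1.224),0])
s=sense();p=np.array(s["tool_pos"])
t=np.array(ctrl.solve_ik(p-.5*u,s["eef_rot"]));t[5]=s["joints"][5]-.03
ctrl.set_joints(t);ctrl.wait(.15)
s=sense();print("al",s["contact_force"]@u,"pos",(s["tool_pos"]-p)@u,s["wrist_torque"])
command_gripper(30,40);ctrl.wait(.1)
s=sense();print(s["clock"],s["width"],s["contact_force"],s["tool_pos"])
p=np.array(s["tool_pos"])
command_gripper(60)
ctrl.servo_line([p[0],p[1],250],max_speed=120)
P=imaging.camera_params("wrist");im=imaging.camera("wrist");cv2.imwrite("pics/w8.png",im)
import pickle;pickle.dump(P,open("w8.pkl","wb"))
ctrl.goto([360,-40,300],s["eef_rot"])
im=imaging.camera("top");cv2.imwrite("pics/t8.png",cv2.resize(im[140:255,135:305],None,fx=4.6,fy=4.6,interpolation=cv2.INTER_CUBIC));print(sense()["clock"],sense()["contact_force"])
E
```

```text
al 3.9158442906487507 pos -0.4122629876059489 [-0.97029297 -0.46699629  0.49396832]
18.9667 30.343842846369093 [-0.06109621 -0.96064191 -0.58902811] [553.42162023 -54.42072202 139.86351506]
21.35 [-0.22270044  0.13425859 -0.19189279]
```

View pics/w8.png

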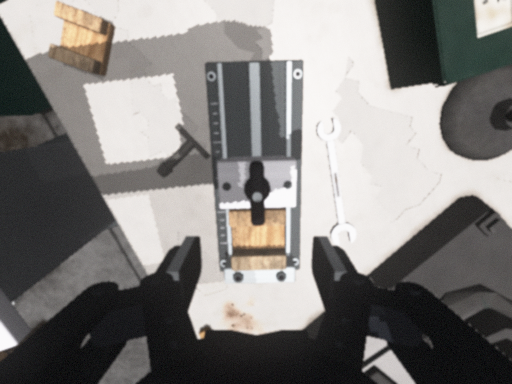

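View pics/t8.png

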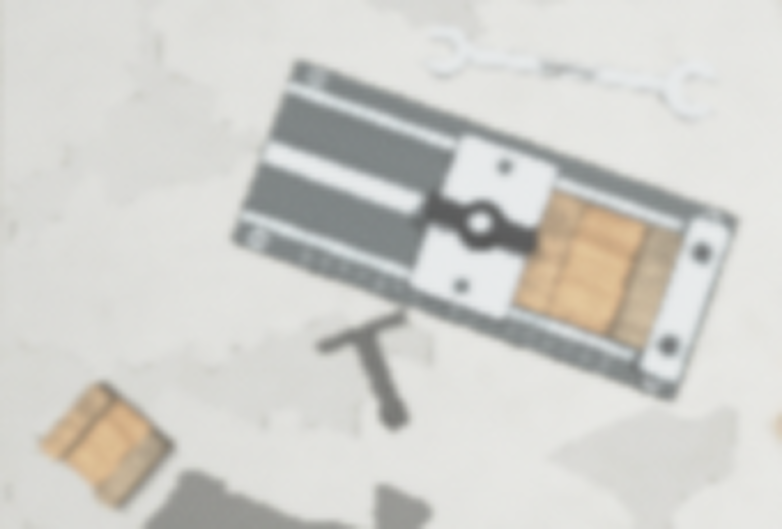

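```bash
python3 - <<'E'
from h import *
ctrl.job_done();print(sense()["clock"])
E
```

```text
the job is handed in; nothing more can be done
the job is handed in; nothing more can be done
```

I handed the job in at about 21 s of the 42 s allowed. The nest is held between the two stops, the knob is back at its tight end, and the gripper is open and clear.

- **Loosening:** My first grip landed on the knob's hub (width 17.7 mm), so I opened, raised 5 mm and gripped the bar properly. I then turned the knob 1.2 rad counter-clockwise.
- **Sliding:** I moved the stop about 48 mm, against 47 mm expected from the images, until it met the nest and the end stop with about 16 N of push.
- **Locking:** I kept about 10 N of push on while turning the knob back. It met a hard stop at about 1.21 rad, with the torque rising to about 1 N m.

**Last checks:**
- The pictures show no gap on either side of the nest, and the bar lies along the rail to within a degree or so.
- The chuck key and spanner are where they were.
- The force on the arm is near zero.
- The lock only got a light test: a 4 N pull back as I eased off. The tool moved 0.4 mm during that, which I put down to the arm and pads giving way rather than the stop sliding. I did not pull anywhere near 40 N.

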